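# Dispense one wax tin and slide it onto the order sheet

## Robot

A 7-joint arm with a two-finger parallel gripper is mounted at the origin on the work surface. World frame = base frame: x ahead of the robot, y to its left, z up, the work surface at z = 0. Lengths are in m, angles in rad, forces in N, time in s.
With the tool pointing down it reaches from about 0.4 to 0.925 m from the base axis. Payload 5.6 kg.
Tool frame: the origin (TCP) lies between the finger pads; the fingertips stand 19 mm ahead of it and the grasp point (between the pads) is the TCP (robot.finger_overhang is the z of the fingertips in the tool frame, in m); z points along the fingers, y is the line along which they close (so a half turn about z gives the same grasp; the last joint's range is limited). The gripper opens to 85 mm and grips with 20 to 120 N. Pads are 22 mm wide; open, the fingers measure 114 mm over their backs; the gripper's body (76 mm by 85 mm) begins 54 mm behind the grasp point. The pads swing forward as they close: fully open they stand 13 mm farther back than shut.
Start: joints at [-1.372, 0.468, -0.012, 1.603, 0.006, 1.071, -0.056], TCP at [0.156, 0.631, 0.25] pointing down, gripper open.
Joint ranges: [-2.53, 2.53], [-0.31, 2.02], [-1.57, 1.55], [0.28, 2.44], [-1.29, 4.43], [0.15, 1.84], [-2.92, 2.92]. Speed limits (rad/s): [2.57, 2.57, 3.14, 3.14, 3.14, 3.14, 3.14].

## Interface

Orientations are given as a rotation vector (axis times angle).
In Python, from bench import readout, snapshot, robot, spot_in gives the robot as it stands.
- The arm moves only by the tool step_arm, never from a script. Its argument "deltas" is a list of rows, each an object with "translation": the shift along the tool's x, y, z each as a share of 100 mm, from -1 to 1, a list of three; "rot": the turn, a rotation vector about the tool's x, y, z each as a share of 120 degrees, from -1 to 1, a list of three. A call has 1 to 12 rows; each row is the pose to reach, as a shift and turn from the pose commanded when the call began, along the tool's axes at that moment; what a row does not reach only later rows make up. A row lasts 1/12 s, in which the tool goes at most 41.7 mm and 7.16 degrees, less where a joint would pass 70% of its speed; a pose out of reach is approached as far as the arm can. A call with a number of a shift or a turn outside -1 to 1 is refused whole. A call with a gripper value outside its range is refused whole. "hand" is the opening, from 0 (shut) to 1 (fully open), set as the call begins (left out, the last holds). The fingers move at their own pace and stop on an object; "newtons" is the grip in N (left out, the last holds). Time passes only in rows, so rows that repeat a pose let the fingers close. It gives the time, the measured TCP pose, the force, the opening and the grip force at its end, in the units of the state.
- readout.get_state(): the state, without advancing time (a new reading comes with each control period).
- snapshot(name): name is "scene" or "top" or "wrist"; returns a dict with "img" (400x640x3 uint8, blue, green, red), "fx", "fy", "cx", "cy" (pixels), "dist_coeffs" ([k1, k2, p1, p2, k3] as OpenCV has them; the pictures are not rectified), "R" (3x3) and "t" (3): a world point X has camera coordinates R X + t; the wrist camera has in their place "mount" (4x4, takes a point from camera to tool coordinates, whose origin is the TCP and whose axes are the flange's). Camera axes: x right, y down, z forward; pixel columns grow to the right and rows downward; lengths in m; the calibration is good to about 2 mm. A picture is of the moment at which its call begins: read the wrist's pose just before it. There is no depth.
- robot.hand_in(): hands the job in; it is judged then, once.
Trained networks look in a picture, given as the dict that the camera call returned (one of the last four; its "shot" number tells which), for a name from the list of things; names that differ only in an ending like _2 or _b are one class to them, and where a whole thing is asked for, a point or a joint stands for the part that bears it (a point fixed in the world has none). Each returns a list of dicts, best first, with "score" (0 to 1); they miss things now and then, are a little off and sometimes report something else, mostly with a low value. They report only what shows in the picture. A call takes as long as a camera call.
- spot_in(picture, label): "pixel" ([column, row] in pixels, amid what is visible of it).
The state is a dict: "clock": time; "qpos": joint angles; "joint_velocities": joint speeds; "joint_torque": joint torques, N m; "eef_pos": TCP position; "eef_rot": TCP orientation; "ft_force": force on the tool from outside, world axes, zero at the start; "wrist_torque": the same for the moment, N m; "opening": finger opening in m; "grip_force": force on a finger pad.
Only numpy, scipy, OpenCV 4.12 (cv2) and the standard library are available. Lean on these libraries where they do the work, as an engineer would, in place of code of your own. Each camera call takes 0.05 s, during which the arm holds its last target. There are 200 camera calls.

## Task

A trade order is being made up at the counter of a hairdressing supply shop. Press the plunger of the tin dispenser all the way down once and let it come back up, so that just one tin of hair wax comes out at the front; then, with the fingertips, gently slide that tin along the counter until it lies flat and wholly on the order sheet. Never pinch or lift a tin, leave the others in the magazine, and do not shift anything else on the counter.

Things in the scene. Friction and masses are not known exactly. Their poses are not given: they have to be found in the camera images.
- dispenser: Fixed bench dispenser, 164 mm long (x) by 86 wide. Origin on the counter under the middle of its tin magazine; -x points out of the outlet, +x to the plunger. Magazine: square steel shaft, open top, 46 high, x -27 to +29, y -29 to +29; its front is open below 19, where the lowest tin comes out, standing on the counter. Grey linkage frame behind: x +29 to +136, y -30 to +30, 90 high.
- plunger (a joint): How far the plunger is pressed, m: 0 up, 0.028 fully down against a stop. Spring return: 5 N to start, 8 to 12 N at the bottom. It drives the ejector forward 2.5 mm per mm, 70 mm in all; the tin is wholly out of the magazine near full press. On release plunger and ejector return by themselves and the stack drops 16 mm.
- plunger_top (a point): Centre of the flat top of the plunger's round black cap (diameter 34, flat 28): 87 mm behind the magazine's middle (dispenser +x), 140 above the counter when up, 112 when fully down. It is pressed straight down.
- outlet (a point): Point on the counter 68 mm in front of the magazine's middle (dispenser -x), about where the middle of the dispensed tin comes to stand.
- magazine (a point): Point on the counter under the middle of the magazine (the dispenser's origin).
- tin1: The lowest of three equal flat round aluminium tins in the magazine, the one that is dispensed: diameter 50, height 16, about 28 g. Origin: centre of its underside. It slides flat on the counter.
- tin2: Middle tin, same size; stays in the magazine.
- tin3: Top tin, same size; stays in the magazine.
- order_sheet: Flat ruled paper sheet on the counter, no thickness to speak of (things slide over it freely), 210 long (its x axis) by 148 wide (its y axis). Origin at its centre. The half towards its -x end is bare; the two things already picked stand near its +x end.
- serum: Small amber bottle, diameter 36, height 105, standing near a +x corner of the order sheet; loose, leave it. Origin: centre of its underside.
- cream_jar: White jar, diameter 48, height 42, standing near the other +x corner of the order sheet; loose, leave it. Origin: centre of its underside.
- stapler: Black stapler, 130 by 34 by 44 high, standing along its x axis; loose, leave it. Origin: centre of its underside.
- calculator: Grey desk calculator lying flat, 140 by 100 by 20; loose, leave it. Origin: centre of its underside.
- hairbrush: Wooden paddle brush lying on its bristles, 215 long (x) by 70 by 32 high; loose, leave it. Origin under its middle.
- pen_cup: White cup with pens, diameter 76, cup 100 high, pens to 165; loose, leave it. Origin: centre of its underside.

How it is judged:
On the way, in this order (a step that is already met when the one before it is completed fails the run):
1. the plunger is pressed fully down (value of joint plunger above 0.0255 m), for 0.05 s.
2. the plunger is back up and the lowest tin is out of the magazine, standing on the counter (value of joint plunger below 0.003 m and horizontal distance between tin1 and magazine above 0.055 m and height (world z) of tin1 below 0.004 m), for 0.1 s.
At the end, for the whole second after the job is handed in: The dispensed tin lies flat and at rest wholly on the order sheet (its edge at most 3 mm over the sheet's edge), the plunger is back up, and the other two tins are in the magazine (within 8 mm of its middle), the next one down on the counter (x of tin1 in the frame of order_sheet between -0.083 and 0.083 m and y of tin1 in the frame of order_sheet between -0.052 and 0.052 m and height (world z) of tin1 below 0.003 m and angle between tin1's own z axis and vertical below 0.08 rad and linear speed of tin1 below 0.01 m/s and value of joint plunger below 0.003 m and horizontal distance between each of tin2, tin3 and magazine below 0.008 m and height (world z) of tin2 below 0.005 m); the robot touches nothing.
It fails at once if the dispensed tin is lifted or tipped (height (world z) of tin1 above 0.008 m or angle between tin1's own z axis and vertical above 0.3 rad).
It fails at once if a tin is pinched or pressed hard (over 12 N from the fingers) (contact force between the fingers and tin1 above 12 N or contact force between the fingers and tin2 above 12 N or contact force between the fingers and tin3 above 12 N).
It fails at once if a second tin leaves the magazine or a tin in it is lifted (horizontal distance between any of tin2, tin3 and magazine above 0.012 m or height (world z) of tin2 above 0.026 m or height (world z) of tin3 above 0.042 m).
It fails at once if something else on the counter is shifted by more than 10 mm (distance of any of serum, cream_jar, stapler, calculator, hairbrush, pen_cup from where it was at the start of the episode above 0.01 m).
It also fails if it takes over 72 s, if anything falls off the work surface, if the arm or the gripper's body presses on something with over 40 N, if the wrist force passes 120 N, or if a joint passes its speed limit or range.

## Working session

There is one attempt and no reset: what is moved stays moved. The work goes in short steps, Python scripts to look and compute and a tool call to move; the robot and the scene stay as the last step left them, time stands still between calls to the robot, and variables do not carry over. Pictures are saved under pics/ and viewed, at most 10 in all, crops included, and the job is handed in when it is done.

Besides the shell and the picture viewer there is one more tool, called in YAML: its name, and indented under it one key for each argument. step_arm: Moves the arm, as the interface text tells. Shift numbers are shares of 100 mm and turn numbers shares of 120 degrees, none past 1 either way. Its arguments: {"type":"object","properties":{"deltas":{"type":"array","items":{"type":"object","properties":{"translation":{"type":"array","items":{"type":"number"}},"rot":{"type":"array","items":{"type":"number"}}}}},"hand":{"type":"number"},"newtons":{"type":"number"}},"required":["deltas"]}

```bash
mkdir -p pics; cat > h.py <<'E'
import numpy as np, cv2
from bench import readout, snapshot, robot, spot_in
def ray(c,px,z):
    K=np.array([[c['fx'],0,c['cx']],[0,c['fy'],c['cy']],[0,0,1]])
    p=cv2.undistortPoints(np.array([[px]],float),K,np.array(c['dist_coeffs']))[0,0]
    R=np.array(c['R']);t=np.array(c['t']);o=-R.T@t;d=R.T@np.array([p[0],p[1],1])
    return o+d*(z-o[2])/d[2]
def proj(c,X):
    K=np.array([[c['fx'],0,c['cx']],[0,c['fy'],c['cy']],[0,0,1]])
    return cv2.projectPoints(np.array(X,float).reshape(-1,3),cv2.Rodrigues(np.array(c['R']))[0],np.array(c['t'],float),K,np.array(c['dist_coeffs']))[0][:,0]
E
python3 - <<'E'
from h import *
H=dict(dispenser=.05,plunger=.14,tin3=.048,order_sheet=0,serum=.05,cream_jar=.042,stapler=.044,calculator=.02,hairbrush=.032,pen_cup=.1)
for n in ('top','scene'):
    c=snapshot(n); cv2.imwrite(f'pics/{n}1.png',c['img']); print(n,-np.array(c['R']).T@np.array(c['t']))
    for k,z in H.items():
        for r in spot_in(c,k)[:1]: print(k,round(r['score'],2),np.round(r['pixel']),ray(c,r['pixel'],z).round(3))
s=readout.get_state();print(s['clock'],s['eef_pos'],s['eef_rot'],s['opening'],robot.finger_overhang)
E
```

```text
top [ 0.41157798 -0.00703374  1.32689786]
plunger 0.68 [380. 193.] [ 0.617 -0.182  0.14 ]
tin3 0.76 [376. 228.] [ 0.537 -0.18   0.048]
order_sheet 0.71 [267. 227.] [0.545 0.123 0.   ]
serum 0.54 [256. 191.] [0.642 0.151 0.05 ]
cream_jar 0.67 [286. 203.] [0.608 0.066 0.042]
stapler 0.93 [306. 152.] [0.754 0.009 0.044]
calculator 0.94 [453. 248.] [ 0.481 -0.399  0.02 ]
hairbrush 0.93 [164. 208.] [0.599 0.41  0.032]
pen_cup 0.77 [454. 190.] [ 0.632 -0.384  0.1  ]
scene [ 0.93933987 -0.57076921  1.25043883]
dispenser 0.73 [282. 263.] [ 0.61  -0.197  0.05 ]
tin3 0.77 [257. 246.] [ 0.527 -0.191  0.048]
order_sheet 0.73 [322. 172.] [0.544 0.115 0.   ]
serum 0.76 [357. 171.] [0.641 0.139 0.05 ]
cream_jar 0.66 [337. 190.] [0.623 0.062 0.042]
stapler 0.73 [371. 230.] [ 0.758 -0.001  0.044]
calculator 0.83 [200. 314.] [ 0.498 -0.406  0.02 ]
hairbrush 0.57 [384. 103.] [0.593 0.408 0.032]
pen_cup 0.91 [250. 334.] [ 0.652 -0.394  0.1  ]
1.1 [0.15568551 0.63109396 0.25032041] [3.79003927e-01 3.11861827e+00 1.32995059e-04] 0.08565138359779803 0.019
```

View pics/top1.png

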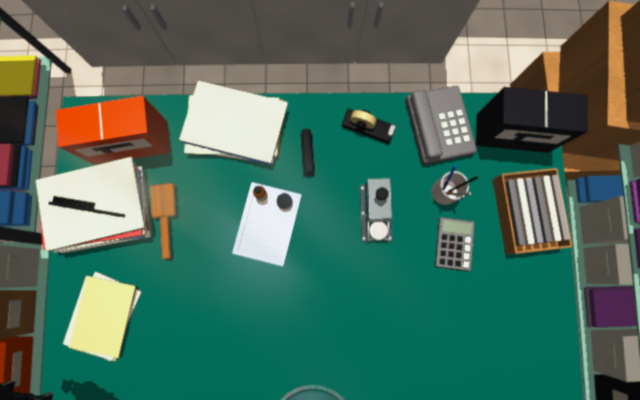

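View pics/scene1.png

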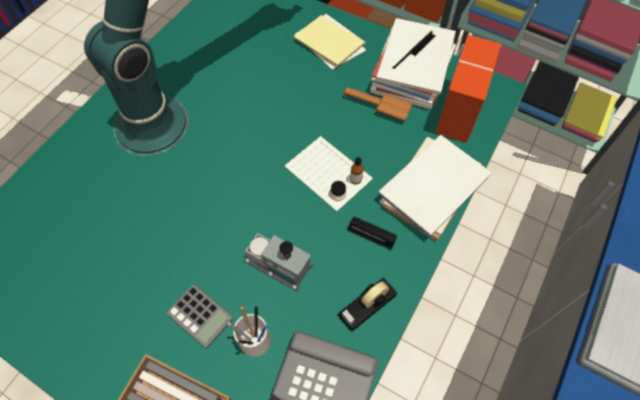

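step_arm:
  deltas:
    - {"translation": [-1,-1,0],"rot": [0,0,0.683]}
    - {"translation": [-1,-1,0],"rot": [0,0,0.683]}
    - {"translation": [-1,-1,0],"rot": [0,0,0.683]}
    - {"translation": [-1,-1,0],"rot": [0,0,0.683]}
    - {"translation": [-1,-1,0],"rot": [0,0,0.683]}
    - {"translation": [-1,-1,0],"rot": [0,0,0.683]}
    - {"translation": [-1,-1,0],"rot": [0,0,0.683]}
    - {"translation": [-1,-1,0],"rot": [0,0,0.683]}
    - {"translation": [-1,-1,0],"rot": [0,0,0.683]}
    - {"translation": [-1,-1,0],"rot": [0,0,0.683]}
    - {"translation": [-1,-1,0],"rot": [0,0,0.683]}
    - {"translation": [-1,-1,0],"rot": [0,0,0.683]}
  hand: 0

```text
clock: 2.1
eef_pos: [0.2288, 0.5101, 0.2504]
eef_rot: [-2.337, -2.099, -0.0]
ft_force: [-0.0, 0.1, 0.8]
opening: -0.0001
grip_force: 0.0
```

step_arm:
  deltas:
    - {"translation": [-1,0.8,-0.2],"rot": [0,0,0]}
    - {"translation": [-1,0.8,-0.2],"rot": [0,0,0]}
    - {"translation": [-1,0.8,-0.2],"rot": [0,0,0]}
    - {"translation": [-1,0.8,-0.2],"rot": [0,0,0]}

```text
clock: 2.43
eef_pos: [0.3031, 0.3966, 0.2716]
eef_rot: [2.34, 2.094, 0.002]
ft_force: [0.3, -1.0, -0.3]
opening: 0.0
grip_force: 0.0
```

```bash
python3 - <<'E'
from h import *
from scipy.spatial.transform import Rotation as Ro
s=readout.get_state();print(s['clock'],s['eef_pos'],Ro.from_rotvec(s['eef_rot']).as_matrix().round(3),s['opening'],s['qpos'])
c=snapshot('top');im=c['img']
cv2.imwrite('pics/top2.png',cv2.resize(im[170:280,220:410],None,fx=4,fy=4,interpolation=cv2.INTER_CUBIC))
m=((im.min(2)>150)*255).astype(np.uint8); m[:170]=0;m[280:]=0;m[:,:220]=0;m[:,310:]=0
m=cv2.morphologyEx(m,cv2.MORPH_CLOSE,np.ones((7,7)))
k=max(cv2.findContours(m,0,2)[0],key=cv2.contourArea)
b=cv2.boxPoints(cv2.minAreaRect(k));print(b,[ray(c,p,0).round(3) for p in b])
E
```

```text
2.4333 [0.30308883 0.39663516 0.27161319] [[ 0.111  0.994  0.002]
 [ 0.994 -0.111 -0.001]
 [-0.     0.002 -1.   ]] 7.845692037407912e-06 [-1.29087978  0.18416708  0.34538838  1.96175917 -0.07102089  1.00662789
 -1.02376125]
[[231.69443 253.11346]
 [250.09988 181.0255 ]
 [301.05484 194.03528]
 [282.64938 266.12323]] [array([0.474, 0.223, 0.   ]), array([0.68 , 0.173, 0.   ]), array([0.641, 0.026, 0.   ]), array([0.436, 0.079, 0.   ])]
```

View pics/top2.png

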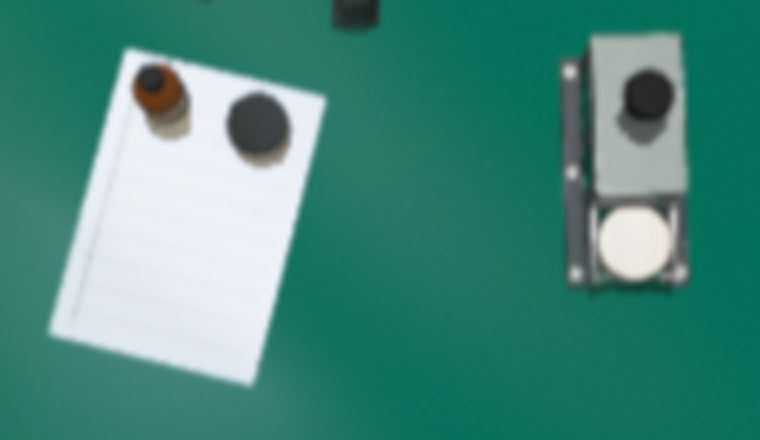

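step_arm:
  deltas:
    - {"translation": [-0.9,0.6,0],"rot": [0,0,0]}
    - {"translation": [-0.9,0.6,0],"rot": [0,0,0]}
    - {"translation": [-0.9,0.6,0],"rot": [0,0,0]}

```text
clock: 2.73
eef_pos: [0.3499, 0.3043, 0.2704]
eef_rot: [2.332, 2.104, -0.0]
ft_force: [-0.2, -0.3, -0.1]
opening: -0.0001
grip_force: 0.0
```

step_arm:
  deltas:
    - {"translation": [-0.9,0.6,0],"rot": [0,0,0]}
    - {"translation": [-0.9,0.6,0],"rot": [0,0,0]}
    - {"translation": [-0.9,0.6,0],"rot": [0,0,0]}

```text
clock: 2.98
eef_pos: [0.4008, 0.2084, 0.2706]
eef_rot: [2.333, 2.103, 0.001]
ft_force: [-0.1, -1.2, -0.5]
opening: 0.0
grip_force: 0.0
```

step_arm:
  deltas:
    - {"translation": [-0.9,0.6,0],"rot": [0,0,0]}
    - {"translation": [-0.9,0.6,0],"rot": [0,0,0]}
    - {"translation": [-0.9,0.6,0],"rot": [0,0,0]}

```text
clock: 3.23
eef_pos: [0.4516, 0.1127, 0.2708]
eef_rot: [2.333, 2.102, 0.002]
ft_force: [-0.1, -0.8, -0.6]
opening: -0.0001
grip_force: 0.0
```

step_arm:
  deltas:
    - {"translation": [-0.9,0.5,-0.1],"rot": [0,0,0]}
    - {"translation": [-0.9,0.5,-0.1],"rot": [0,0,0]}
    - {"translation": [-0.9,0.5,-0.1],"rot": [0,0,0]}

```text
clock: 3.48
eef_pos: [0.4924, 0.0172, 0.2812]
eef_rot: [2.333, 2.1, 0.002]
ft_force: [0.4, -1.1, 0.3]
opening: -0.0003
grip_force: 0.0
```

step_arm:
  deltas:
    - {"translation": [-0.9,0.5,-0.1],"rot": [0,0,0]}
    - {"translation": [-0.9,0.5,-0.1],"rot": [0,0,0]}
    - {"translation": [-0.9,0.5,-0.1],"rot": [0,0,0]}

```text
clock: 3.73
eef_pos: [0.533, -0.0775, 0.2912]
eef_rot: [2.332, 2.1, 0.001]
ft_force: [0.1, -0.1, 0.7]
opening: -0.0001
grip_force: 0.0
```

step_arm:
  deltas:
    - {"translation": [-0.9,0.5,-0.1],"rot": [0,0,0]}
    - {"translation": [-0.9,0.5,-0.1],"rot": [0,0,0]}
    - {"translation": [-0.9,0.5,-0.1],"rot": [0,0,0]}
    - {"translation": [-0.9,0.5,-0.1],"rot": [0,0,0]}
    - {"translation": [-0.9,0.5,-0.1],"rot": [0,0,0]}

```text
clock: 4.15
eef_pos: [0.5722, -0.1685, 0.2998]
eef_rot: [-2.333, -2.104, 0.001]
ft_force: [-0.1, 0.3, 0.0]
opening: 0.0003
grip_force: 0.0
```

```bash
cat >> h.py <<'E'
from scipy.spatial.transform import Rotation as Ro
def wrist():
    s=readout.get_state(); c=snapshot('wrist'); M=np.array(c['mount'])
    T=np.eye(4);T[:3,:3]=Ro.from_rotvec(s['eef_rot']).as_matrix();T[:3,3]=s['eef_pos']
    W=np.linalg.inv(T@M);c['R']=W[:3,:3];c['t']=W[:3,3];return s,c
E
python3 - <<'E'
from h import *
c=snapshot('top')
print([ray(c,p,z).round(4) for p,z in (((382,193.75),.14),((379,230.5),.048))])
s,c=wrist();print(s['clock'],s['eef_pos'],Ro.from_rotvec(s['eef_rot']).as_matrix().round(3)[:,:2],s['qpos'].__repr__())
print(np.array(c['mount']).round(3))
cv2.imwrite('pics/w1.png',c['img'])
for k,z in (('plunger',.14),('tin3',.048),('dispenser',.05)):
    for r in spot_in(c,k)[:2]: print(k,round(r['score'],2),np.round(r['pixel']),ray(c,r['pixel'],z).round(4))
E
```

```text
[array([ 0.6155, -0.1853,  0.14  ]), array([ 0.5294, -0.1876,  0.048 ])]
4.2 [ 0.57203742 -0.16694427  0.29962815] [[ 0.101  0.995]
 [ 0.995 -0.101]
 [ 0.001 -0.001]] array([-0.34411867,  0.38600351,  0.7500079 ,  1.72435743, -0.28607209,
        1.14528803,  0.38836372])
[[-0.    -0.95  -0.313  0.081]
 [ 1.    -0.     0.     0.001]
 [-0.    -0.313  0.95  -0.123]
 [ 0.     0.     0.     1.   ]]
plunger 0.9 [376. 199.] [ 0.6203 -0.1808  0.14  ]
tin3 0.94 [284. 184.] [ 0.5335 -0.1843  0.048 ]
tin3 0.53 [293. 160.] [ 0.546  -0.1583  0.048 ]
dispenser 0.73 [351. 174.] [ 0.607  -0.1806  0.05  ]
```

View pics/w1.png

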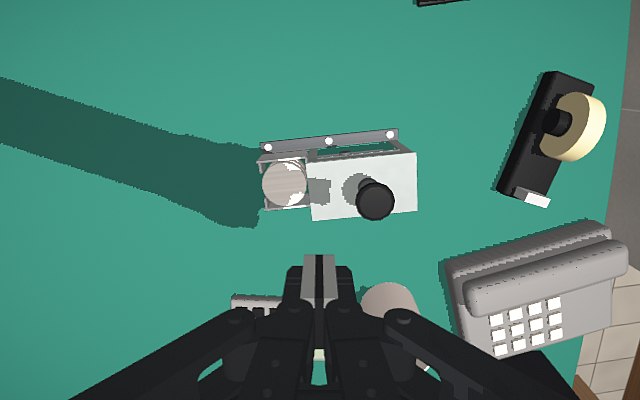

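step_arm:
  deltas:
    - {"translation": [-0.11,0.47,0.5],"rot": [0,0,0]}
    - {"translation": [-0.11,0.47,1],"rot": [0,0,0]}
    - {"translation": [-0.11,0.47,1],"rot": [0,0,0]}
    - {"translation": [-0.11,0.47,1],"rot": [0,0,0]}
    - {"translation": [-0.11,0.47,1],"rot": [0,0,0]}

```text
clock: 4.82
eef_pos: [0.6167, -0.1828, 0.1991]
eef_rot: [-2.328, -2.105, 0.004]
ft_force: [-0.6, -0.2, 0.5]
opening: 0.0002
grip_force: 0.0
```

```bash
python3 - <<'E'
from h import *
s,c=wrist();print(s['clock'],s['eef_pos'],s['ft_force'])
cv2.imwrite('pics/w2.png',c['img'])
for k,z in (('plunger',.14),('tin3',.048)):
    for r in spot_in(c,k)[:1]: print(k,round(r['score'],2),np.round(r['pixel']),ray(c,r['pixel'],z).round(4))
E
```

```text
4.8167 [ 0.61673745 -0.1827817   0.19905916] [-0.57085084 -0.17533745  0.52773995]
plunger 0.57 [323. 232.] [ 0.6206 -0.1796  0.14  ]
tin3 0.9 [215. 200.] [ 0.5322 -0.1816  0.048 ]
```

View pics/w2.png

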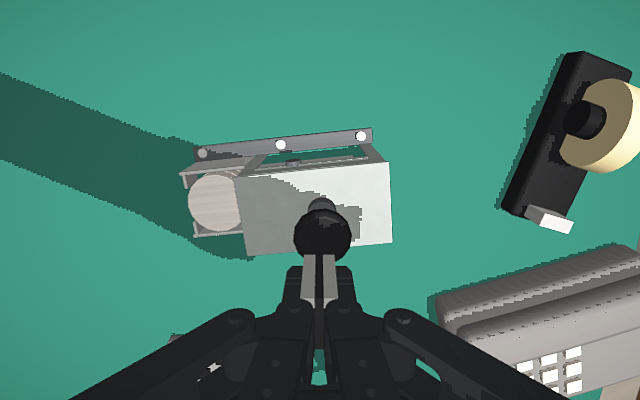

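step_arm:
  deltas:
    - {"translation": [0.02,0.02,0.35],"rot": [0,0,0]}
    - {"translation": [0.02,0.02,0.38],"rot": [0,0,0]}
    - {"translation": [0.02,0.02,0.4],"rot": [0,0,0]}
    - {"translation": [0.02,0.02,0.43],"rot": [0,0,0]}
    - {"translation": [0.02,0.02,0.46],"rot": [0,0,0]}
    - {"translation": [0.02,0.02,0.49],"rot": [0,0,0]}
    - {"translation": [0.02,0.02,0.52],"rot": [0,0,0]}
    - {"translation": [0.02,0.02,0.55],"rot": [0,0,0]}
    - {"translation": [0.02,0.02,0.58],"rot": [0,0,0]}
    - {"translation": [0.02,0.02,0.61],"rot": [0,0,0]}
    - {"translation": [0.02,0.02,0.64],"rot": [0,0,0]}
    - {"translation": [0.02,0.02,0.66],"rot": [0,0,0]}

```text
clock: 5.97
eef_pos: [0.6204, -0.1824, 0.1369]
eef_rot: [2.33, 2.105, 0.003]
ft_force: [-3.5, 0.9, 8.1]
opening: -0.0004
grip_force: 4.1
```

step_arm:
  deltas:
    - {"translation": [0,0,0.02],"rot": [0,0,0]}
    - {"translation": [0,0,0.04],"rot": [0,0,0]}
    - {"translation": [0,0,0.05],"rot": [0,0,0]}
    - {"translation": [0,0,0.06],"rot": [0,0,0]}
    - {"translation": [0,0,0.06],"rot": [0,0,0]}

```text
clock: 6.38
eef_pos: [0.6203, -0.1824, 0.1311]
eef_rot: [2.331, 2.105, 0.004]
ft_force: [-3.7, 2.2, 8.5]
opening: -0.0
grip_force: 4.4
```

step_arm:
  deltas:
    - {"translation": [0,0,0.02],"rot": [0,0,0]}
    - {"translation": [0,0,0.03],"rot": [0,0,0]}
    - {"translation": [0,0,0.03],"rot": [0,0,0]}
    - {"translation": [0,0,0.03],"rot": [0,0,0]}

```text
clock: 6.72
eef_pos: [0.6205, -0.1825, 0.131]
eef_rot: [2.331, 2.105, 0.006]
ft_force: [-11.0, 4.9, 26.7]
opening: -0.0001
grip_force: 13.4
```

step_arm:
  deltas:
    - {"translation": [0,0,-0.04],"rot": [0,0,0]}
    - {"translation": [0,0,-0.07],"rot": [0,0,0]}
    - {"translation": [0,0,-0.11],"rot": [0,0,0]}
    - {"translation": [0,0,-0.15],"rot": [0,0,0]}
    - {"translation": [0,0,-0.19],"rot": [0,0,0]}
    - {"translation": [0,0,-0.23],"rot": [0,0,0]}
    - {"translation": [0,0,-0.27],"rot": [0,0,0]}
    - {"translation": [0,0,-0.31],"rot": [0,0,0]}
    - {"translation": [0,0,-0.4],"rot": [0,0,0]}
    - {"translation": [0,0,-0.7],"rot": [0,0,0]}
    - {"translation": [0,0,-1],"rot": [0,0,0]}
    - {"translation": [0,0,-1],"rot": [0,0,0]}

```text
clock: 7.72
eef_pos: [0.6219, -0.1838, 0.2309]
eef_rot: [2.327, 2.101, 0.007]
ft_force: [1.2, -0.4, 1.3]
opening: -0.0003
grip_force: 0.0
```

step_arm:
  deltas:
    - {"translation": [-0.9,-0.6,-0.5],"rot": [0,0,0]}
    - {"translation": [-0.9,-0.6,-0.5],"rot": [0,0,0]}
    - {"translation": [-0.9,-0.6,-0.5],"rot": [0,0,0]}
    - {"translation": [-0.9,-0.6,-0.5],"rot": [0,0,0]}
    - {"translation": [-0.9,-0.6,-0.5],"rot": [0,0,0]}
  hand: 0.35

```text
clock: 8.13
eef_pos: [0.5493, -0.2681, 0.2766]
eef_rot: [2.336, 2.099, 0.001]
ft_force: [0.4, 0.5, -1.3]
opening: 0.0302
grip_force: 0.0
```

```bash
python3 - <<'E'
from h import *
s,c=wrist();print(s['clock'],s['eef_pos'],s['opening'],Ro.from_rotvec(s['eef_rot']).as_matrix().round(3))
cv2.imwrite('pics/w3.png',c['img'])
t=snapshot('top');sc=snapshot('scene')
for n,q in (('w',c),('t',t),('s',sc)):
  for k,z in (('tin1',.016),('plunger',.14),('calculator',.02)):
    for r in spot_in(q,k)[:3]: print(n,k,round(r['score'],2),np.round(r['pixel']),ray(q,r['pixel'],z).round(4))
E
```

```text
8.1333 [ 0.54934546 -0.26810394  0.27657755] 0.030211221167232488 [[ 0.106  0.994  0.002]
 [ 0.994 -0.106 -0.   ]
 [-0.     0.002 -1.   ]]
w tin1 0.89 [231.  91.] [ 0.4682 -0.1823  0.016 ]
w tin1 0.79 [294.  86.] [ 0.5347 -0.1845  0.016 ]
w plunger 0.78 [401.  70.] [ 0.6182 -0.1827  0.14  ]
w plunger 0.27 [370.  75.] [ 0.596  -0.1834  0.14  ]
w calculator 0.64 [301. 264.] [ 0.5172 -0.3877  0.02  ]
t tin1 0.84 [379. 256.] [ 0.461  -0.1889  0.016 ]
t tin1 0.48 [375. 229.] [ 0.5364 -0.181   0.016 ]
t plunger 0.4 [379. 253.] [ 0.4634 -0.1719  0.14  ]
t calculator 0.8 [464. 262.] [ 0.443  -0.4272  0.02  ]
t calculator 0.63 [374. 205.] [ 0.6033 -0.1811  0.02  ]
s tin1 0.58 [259. 246.] [ 0.5203 -0.1766  0.016 ]
s plunger 0.63 [236. 248.] [ 0.52   -0.2485  0.14  ]
s calculator 0.56 [200. 316.] [ 0.5017 -0.4073  0.02  ]
```

View pics/w3.png

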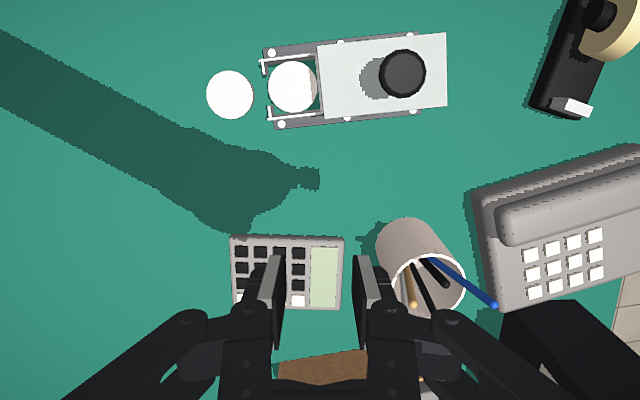

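step_arm:
  deltas:
    - {"translation": [0.19,-0.86,0.5],"rot": [0,0,0]}
    - {"translation": [0.19,-0.86,1],"rot": [0,0,0]}
    - {"translation": [0.19,-0.86,1],"rot": [0,0,0]}
    - {"translation": [0.19,-0.86,1],"rot": [0,0,0]}
    - {"translation": [0.19,-0.86,1],"rot": [0,0,0]}

```text
clock: 9.15
eef_pos: [0.4644, -0.2367, 0.1731]
eef_rot: [-2.328, -2.101, 0.004]
ft_force: [0.6, 0.7, -0.3]
opening: 0.0301
grip_force: 0.0
```

step_arm:
  deltas:
    - {"translation": [0,0,0.4],"rot": [0,0,0]}
    - {"translation": [0,0,0.8],"rot": [0,0,0]}
    - {"translation": [0,0,0.8],"rot": [0,0,0]}
    - {"translation": [0,0,0.8],"rot": [0,0,0]}
    - {"translation": [0,0,0.8],"rot": [0,0,0]}

```text
clock: 9.57
eef_pos: [0.4693, -0.2395, 0.0976]
eef_rot: [2.329, 2.103, 0.002]
ft_force: [0.2, -0.4, -0.4]
opening: 0.0302
grip_force: 0.0
```

```bash
python3 - <<'E'
from h import *
s,c=wrist();print(s['clock'],s['eef_pos'],s['opening'],Ro.from_rotvec(s['eef_rot']).as_matrix().round(3))
cv2.imwrite('pics/w4.png',c['img'])
for k,z in (('tin1',.016),):
    for r in spot_in(c,k)[:3]: print(k,round(r['score'],2),np.round(r['pixel']),ray(c,r['pixel'],z).round(4))
E
```

```text
9.5667 [ 0.4693193  -0.23949474  0.09758519] 0.03015839630340776 [[ 0.102  0.995  0.003]
 [ 0.995 -0.102 -0.002]
 [-0.002  0.004 -1.   ]]
tin1 0.79 [423. 126.] [ 0.5369 -0.1863  0.016 ]
tin1 0.7 [375. 115.] [ 0.5093 -0.1778  0.016 ]
tin1 0.57 [298. 132.] [ 0.4649 -0.1827  0.016 ]
```

View pics/w4.png

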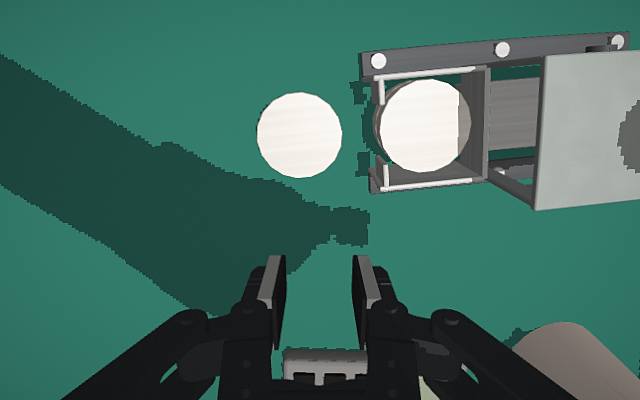

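step_arm:
  deltas:
    - {"translation": [0,-0.05,0.3],"rot": [0,0,0]}
    - {"translation": [0,-0.05,0.55],"rot": [0,0,0]}
    - {"translation": [0,-0.05,0.7],"rot": [0,0,0]}
    - {"translation": [0,-0.05,0.75],"rot": [0,0,0]}
    - {"translation": [0,-0.05,0.75],"rot": [0,0,0]}
    - {"translation": [0,-0.05,0.75],"rot": [0,0,0]}

```text
clock: 10.17
eef_pos: [0.4635, -0.2381, 0.0219]
eef_rot: [2.33, 2.104, 0.002]
ft_force: [-0.5, -0.9, 0.4]
opening: 0.0299
grip_force: 0.0
```

step_arm:
  deltas:
    - {"translation": [0.06,-0.01,0],"rot": [0,0,0]}
    - {"translation": [0.12,-0.01,0],"rot": [0,0,0]}
    - {"translation": [0.18,-0.02,0],"rot": [0,0,0]}
    - {"translation": [0.24,-0.02,0],"rot": [0,0,0]}
    - {"translation": [0.3,-0.03,0],"rot": [0,0,0]}
    - {"translation": [0.37,-0.04,0],"rot": [0,0,0]}
    - {"translation": [0.44,-0.04,0],"rot": [0,0,0]}
    - {"translation": [0.52,-0.05,0],"rot": [0,0,0]}
    - {"translation": [0.6,-0.06,0],"rot": [0,0,0]}
    - {"translation": [0.68,-0.07,0],"rot": [0,0,0]}
    - {"translation": [0.76,-0.08,0],"rot": [0,0,0]}
    - {"translation": [0.84,-0.08,0],"rot": [0,0,0]}

```text
clock: 11.17
eef_pos: [0.4626, -0.1522, 0.0202]
eef_rot: [-2.331, -2.106, 0.0]
ft_force: [-0.4, -1.0, 0.7]
opening: 0.0301
grip_force: 0.2
```

```bash
python3 - <<'E'
from h import *
s,c=wrist();print(s['clock'],s['eef_pos'],s['opening'],s['ft_force'])
cv2.imwrite('pics/w5.png',c['img'])
for k,z in (('tin1',.016),):
    for r in spot_in(c,k)[:3]: print(k,round(r['score'],2),np.round(r['pixel']),ray(c,r['pixel'],z).round(4))
E
```

```text
11.1667 [ 0.46257911 -0.15218918  0.02023843] 0.03009290889022643 [-0.3874702  -0.97120958  0.68906377]
tin1 0.78 [533. 347.] [ 0.5589 -0.1932  0.016 ]
tin1 0.72 [319. 212.] [ 0.4676 -0.1176  0.016 ]
tin1 0.6 [422. 312.] [ 0.5071 -0.1671  0.016 ]
```

View pics/w5.png

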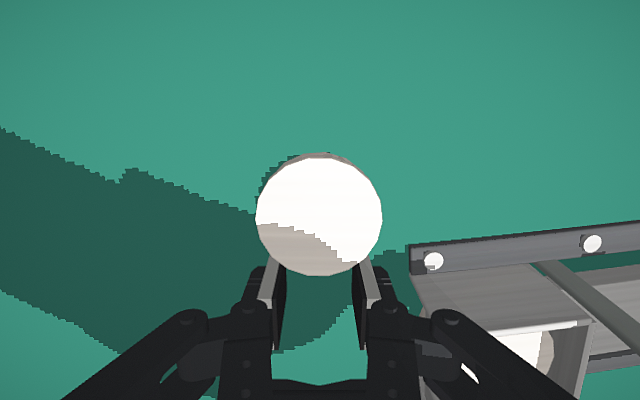

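step_arm:
  deltas:
    - {"translation": [0.06,0,-0.01],"rot": [0,0,0]}
    - {"translation": [0.12,0,-0.02],"rot": [0,0,0]}
    - {"translation": [0.2,0,-0.02],"rot": [0,0,0]}
    - {"translation": [0.28,0,-0.02],"rot": [0,0,0]}
    - {"translation": [0.36,0,-0.02],"rot": [0,0,0]}
    - {"translation": [0.44,0,-0.02],"rot": [0,0,0]}
    - {"translation": [0.52,0,-0.02],"rot": [0,0,0]}
    - {"translation": [0.6,0,-0.02],"rot": [0,0,0]}
    - {"translation": [0.68,0,-0.02],"rot": [0,0,0]}
    - {"translation": [0.76,0,-0.02],"rot": [0,0,0]}
    - {"translation": [0.84,0,-0.02],"rot": [0,0,0]}
    - {"translation": [0.88,0,-0.02],"rot": [0,0,0]}

```text
clock: 12.27
eef_pos: [0.4718, -0.0641, 0.0222]
eef_rot: [-2.33, -2.107, -0.0]
ft_force: [-0.5, 0.9, 0.4]
opening: 0.0301
grip_force: 0.2
```

step_arm:
  deltas:
    - {"translation": [0.06,0,0],"rot": [0,0,0]}
    - {"translation": [0.12,0.01,0],"rot": [0,0,0]}
    - {"translation": [0.2,0.02,0],"rot": [0,0,0]}
    - {"translation": [0.28,0.03,0],"rot": [0,0,0]}
    - {"translation": [0.36,0.04,0],"rot": [0,0,0]}
    - {"translation": [0.44,0.05,0],"rot": [0,0,0]}
    - {"translation": [0.52,0.06,0],"rot": [0,0,0]}
    - {"translation": [0.6,0.06,0],"rot": [0,0,0]}
    - {"translation": [0.68,0.07,0],"rot": [0,0,0]}
    - {"translation": [0.76,0.08,0],"rot": [0,0,0]}
    - {"translation": [0.84,0.08,0],"rot": [0,0,0]}
    - {"translation": [0.88,0.08,0],"rot": [0,0,0]}

```text
clock: 13.27
eef_pos: [0.4888, 0.0227, 0.0222]
eef_rot: [-2.33, -2.107, -0.001]
ft_force: [0.2, -0.1, -0.1]
opening: 0.0297
grip_force: 0.2
```

```bash
python3 - <<'E'
from h import *
s,c=wrist();print(s['clock'],s['eef_pos'],s['opening'],s['ft_force'])
cv2.imwrite('pics/w6.png',c['img'])
for k,z in (('tin1',.016),('cream_jar',.042),('order_sheet',0)):
    for r in spot_in(c,k)[:2]: print(k,round(r['score'],2),np.round(r['pixel']),ray(c,r['pixel'],z).round(4))
E
```

```text
13.2667 [0.48880105 0.02268976 0.02224993] 0.029650957467148072 [ 0.19445955 -0.13432924 -0.112057  ]
tin1 0.84 [318. 206.] [0.4935 0.0592 0.016 ]
cream_jar 0.61 [606. 139.] [0.5844 0.0808 0.042 ]
order_sheet 0.75 [419.  88.] [0.5379 0.0991 0.    ]
```

View pics/w6.png

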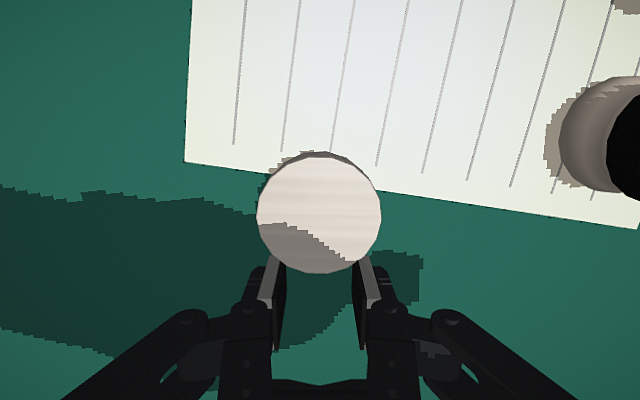

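step_arm:
  deltas:
    - {"translation": [0.06,0,0],"rot": [0,0,0]}
    - {"translation": [0.12,0.01,0],"rot": [0,0,0]}
    - {"translation": [0.2,0.02,0],"rot": [0,0,0]}
    - {"translation": [0.28,0.03,0],"rot": [0,0,0]}
    - {"translation": [0.36,0.04,0],"rot": [0,0,0]}
    - {"translation": [0.44,0.05,0],"rot": [0,0,0]}
    - {"translation": [0.52,0.06,0],"rot": [0,0,0]}
    - {"translation": [0.6,0.06,0],"rot": [0,0,0]}
    - {"translation": [0.68,0.07,0],"rot": [0,0,0]}
    - {"translation": [0.76,0.08,0],"rot": [0,0,0]}
    - {"translation": [0.8,0.08,0],"rot": [0,0,0]}
    - {"translation": [0.82,0.08,0],"rot": [0,0,0]}

```text
clock: 14.47
eef_pos: [0.505, 0.103, 0.0222]
eef_rot: [-2.33, -2.107, -0.0]
ft_force: [0.3, -0.4, -0.3]
opening: 0.0297
grip_force: 0.2
```

step_arm:
  deltas:
    - {"translation": [-0.1,0,0],"rot": [0,0,0]}
    - {"translation": [-0.3,0,0],"rot": [0,0,0]}
    - {"translation": [-0.5,0,0],"rot": [0,0,0]}
    - {"translation": [-0.5,0,-0.3],"rot": [0,0,0]}
    - {"translation": [-0.5,0,-0.6],"rot": [0,0,0]}
    - {"translation": [-0.5,0,-1],"rot": [0,0,0]}
    - {"translation": [-0.5,0,-1],"rot": [0,0,0]}
    - {"translation": [-0.5,0,-1],"rot": [0,0,0]}

```text
clock: 15.13
eef_pos: [0.5009, 0.0513, 0.1242]
eef_rot: [2.332, 2.103, 0.006]
ft_force: [-0.3, -0.4, 0.2]
opening: 0.0297
grip_force: 0.0
```

```bash
python3 - <<'E'
from h import *
s,c=wrist();print(s['clock'],s['eef_pos'],s['ft_force'])
cv2.imwrite('pics/w7.png',c['img'])
for r in spot_in(c,'tin1')[:2]: print(round(r['score'],2),np.round(r['pixel']),ray(c,r['pixel'],.016).round(4))
E
```

```text
15.1333 [0.50086724 0.05133107 0.12416379] [-0.26725994 -0.4226128   0.21892613]
0.72 [316.  80.] [0.5095 0.1361 0.016 ]
```

View pics/w7.png

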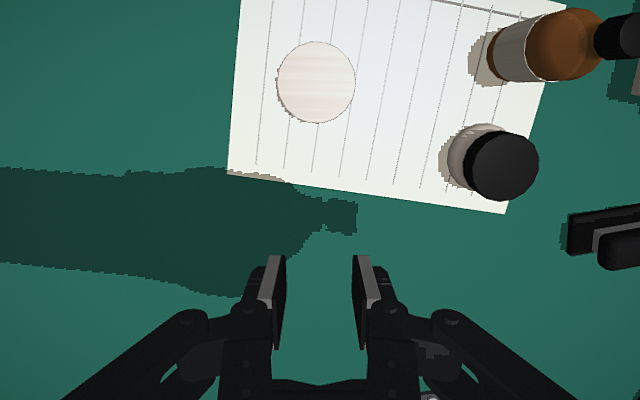

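```bash
python3 -c "
from bench import robot
print(robot.hand_in())"
```

```text
the job is handed in; nothing more can be done
None
```

I pressed the plunger fully once and released it, which dispensed one tin. I then slid that tin onto the bare half of the order sheet, where the last picture shows it clear of the near and left edges. By measurement it is also clear of the far edge, which was out of view. The job is handed in, but `hand_in` returned no verdict.

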